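# Set the bending iron's heat ring and switch it on

## Task

Get the bending iron ready: with a fingertip or the outside of the fingers, gently push the upright lever of the heat ring round its arc until the ring's pointer stands at the one long mark on the scale, and only then press the raised end of the black rocker switch down until it has tipped fully over. Only push and press: do not pinch the lever or pick anything up, leave the other things on the bench where they lie, and finish with the hand clear.

Things in the scene. Friction and masses are not known exactly. Their poses are not given: they have to be found in the camera images.
- stand: Fixed dark steel base, 250 x 250 mm, top 35 mm above the bench. Origin: centre of its underside, on the upright axis of iron and heat ring; z up, x within 0.35 rad of straight away from the robot. The aluminium iron in its middle is an oval, 50 mm (x) by 74 mm (y), top 115 mm above the bench. Lever and scale lie towards -y, the rocker switch in the -x, +y corner.
- ring (a joint): Angle (rad) of the heat ring, a steel ring 104 mm across round the iron's foot that carries the lever. 0: lever along the stand's -y; positive anticlockwise from above (lever moving towards the stand's +x). Stops at -1.1 and 1.1; starts near the low stop, always below the long mark. Friction only: about 1.5 N moves the lever, it stays where left.
- lever (a point): Centre of the top of the lever, an upright steel fin on the ring: 76 mm above the bench, 80 mm from the ring's axis. 10 mm thick along the arc, 24 mm radially, free from 46 to 76 mm above the bench, on a 10 mm wide arm (40 to 46 mm up). 30 mm of room between fin and iron. Axes turn with the ring: -y outwards, +x towards rising ring values. Fingers pressing two opposite sides at once pinch it.
- pointer (a point): Tip of the ring's narrow pointer, in line with and just outside the lever fin, 97 mm from the ring's axis, 43 mm above the bench.
- scale: Flat pale aluminium arc on the stand's top, 93 to 123 mm from the ring's axis, with dark marks every 0.25 rad: one long (24 x 3.5 mm) and four short (9 x 1.8 mm) on each side of it. Origin on the ring's axis, 35 mm above the bench; its -y runs along the long mark, at -0.25 to 0.45 rad (anticlockwise) from the stand's -y, differing from case to case.
- mark (a point): Inner end of the long mark on the scale, 97 mm from the ring's axis, 36.5 mm above the bench: the pointer tip must stand over this point.
- rocker (a joint): Tilt in rad of the black rocker switch: 0 off (end at the stand's +y raised), 0.4 on (that end fully down). Friction only: about 3 N at 14 mm from its pivot tips it, and it stays where it is left.
- rocker_end (a point): Where to press: top of the rocker, 14 mm from its pivot towards the raised end. Pivot at (-95, +70) mm in the stand's frame, 42 mm above the bench, along the stand's x. Rocker 24 mm along x, 40 mm along y. When off this point is about 49 mm above the bench; it goes down about 6 mm.
- mould: Loose poplar inside mould of violin outline, about 350 x 200 x 15 mm with six 30 mm high spruce blocks, lying on the +y side of the stand, not to be moved. Origin: middle of its underside, long axis x.
- rib: Loose curved flamed-maple rib, 30 mm high, about 90 mm long, standing on edge on the -y side of the stand, not to be moved. Origin: on the bench, within its curve, 10 mm from its middle.
- button: Loose small black ebony end button, 23 mm across and 26 mm high, standing on the bench on the -y side of the stand, not to be moved. Origin: centre of its underside.
- awl: Loose awl with a 70 mm boxwood handle 22 to 25 mm thick and a 50 mm steel point, lying on the -y side of the stand, not to be moved. Origin: on the bench, near the front end of the handle, point along +x.

How it is judged:
By the outcome, as a careful person would: the job done as asked, in the order asked, and still so for the second after the job is handed in, with the robot touching nothing.
It also fails if it takes over 51 s, if anything falls off the work surface, if the arm or the gripper's body presses on something with over 40 N, if the wrist force passes 120 N, or if a joint passes its speed limit or range.

## Robot

A 6-joint arm with a two-finger parallel gripper is mounted at the origin on the work surface. World frame = base frame: x ahead of the robot, y to its left, z up, the work surface at z = 0. Lengths are in m, angles in rad, forces in N, time in s.
With the tool pointing down it reaches from about 0.35 to 0.85 m from the base axis. Payload 8.1 kg.
Tool frame: the origin (TCP) lies at the very end of the fingers, on their centre line; the grasp point (between the pads) lies robot.hold_point_z behind it (robot.hold_point_z is the distance from the TCP to the grasp point, in m); z points along the fingers, y is the direction in which the jaws open and shut (so a half turn about z gives the same grasp; the last joint's range is limited). The gripper opens to 93 mm and grips with 3 to 60 N. Pads are 15 mm wide; open, the fingers measure 128 mm over their backs; the gripper's body (75 mm by 188 mm) begins 65 mm behind the grasp point.
Start: joints at [1.158, 0.13, 1.488, -0, 1.523, -0.085], TCP at [0.193, 0.568, 0.219] pointing down, gripper open.
Joint ranges: [-2.96, 2.96], [-0.89, 2.26], [0.02, 2.5], [-1.34, 4.48], [0, 2.73], [-2.66, 2.66]. Speed limits (rad/s): [2.39, 2.39, 2.79, 3.14, 3.14, 3.14].

## Interface

Orientations are given as a rotation vector (axis times angle).
In Python, from plant import robot, cams gives the robot as it stands. The module is installed in compiled form; this text tells all that it offers.
- The arm moves only by the tool step_arm, never from a script. Its argument "deltas" is a list of rows, each an object with "offset": the shift along the tool's x, y, z in cm, a list of three; "roll": the turn about the tool's z in rad. In form: [{"offset": [x, y, z], "roll": roll}, ...]. A call has 1 to 12 rows; each row shifts and turns the commanded pose from where the row before left it, along the tool's axes as they then stand; what a row does not reach is not made up. A row lasts 1/8 s, in which the tool goes at most 62.5 mm and 10.7 degrees, less where a joint would pass 70% of its speed; a pose out of reach is approached as far as the arm can. A call with a gripper value outside its range is refused whole. "fingers" is the finger opening in cm, from 0 to 9.3, set as the call begins (left out, the last holds). The fingers move at their own pace and stop on an object; "grip_force" is the grip in N (left out, the last holds). Time passes only in rows, so rows that do not move let the fingers close. It gives the time, the measured TCP pose, the force and the opening at its end, in the units of the state.
- robot.read_state(): the state, without advancing time (a new reading comes with each control period).
- cams.read_camera(name): name is "side" or "top"; returns a dict with "pixels" (384x512x3 uint8, red, green, blue), "fx", "fy", "cx", "cy" (pixels), "extrinsics" (4x4, takes a point from world to camera coordinates). Camera axes: x right, y down, z forward; pixel columns grow to the right and rows downward; lengths in m; the calibration is good to about 2 mm. A picture is of the moment at which its call begins. There is no depth.
- robot.close_job(): hands the job in, once; it reports no verdict.
Trained networks look in a picture, given as the dict that the camera call returned (one of the last four; its "shot" number tells which), for a name from the list of things; names that differ only in an ending like _2 or _b are one class to them, and where a whole thing is asked for, a point or a joint stands for the part that bears it (a point fixed in the world has none). Each returns a list of dicts, best first, with "score" (0 to 1); they miss things now and then, are a little off and sometimes report something else, mostly with a low value. They report only what shows in the picture. A call takes as long as a camera call.
- cams.boxes_of(picture, thing): "xy" ([column, row] in pixels, amid what is visible of it).
- cams.silhouettes(picture, thing): "mask" (384x512 bool, what is visible of it) and "xy" ([column, row] in pixels, amid what is visible of it).
- cams.pinpoint(picture, thing): "xy" ([column, row] in pixels: a listed point, or the origin of a listed thing).
The state is a dict: "t": time; "q": joint angles; "dq": joint speeds; "joint_torque": joint torques, N m; "tool_pos": TCP position; "orientation": TCP orientation; "force": force on the tool from outside, world axes, zero at the start; "wrist_torque": the same for the moment, N m; "opening": finger opening in m.
Only numpy, scipy, OpenCV 4.12 (cv2) and the standard library are available. Lean on these libraries where they do the work, as an engineer would, in place of code of your own. Each camera call takes 0.05 s, during which the arm holds its last target. There are 200 camera calls.

## Working session

There is one attempt and no reset: what is moved stays moved. The work goes in short steps, Python scripts to look and compute and a tool call to move; the robot and the scene stay as the last step left them, time stands still between calls to the robot, and variables do not carry over. Pictures are saved under pics/ and viewed, about 8 in all and at most 12, crops included, and the job is handed in when it is done.

Besides the shell and the picture viewer there is one more tool, called after ">>>" as name(argument=value, ...) on one line, values as JSON. step_arm: Moves the arm, as the interface text tells. Its arguments: {"type":"object","properties":{"deltas":{"type":"array"},"fingers":{"type":"number"},"grip_force":{"type":"number"}},"required":["deltas"]}

```bash
mkdir -p pics; cat > h.py <<'E'
import numpy as np, cv2
from plant import robot, cams
def ray(p,uv):
    E=np.array(p["extrinsics"]);R,t=E[:3,:3],E[:3,3]
    d=R.T@np.array([(uv[0]-p["cx"])/p["fx"],(uv[1]-p["cy"])/p["fy"],1]);return -R.T@t,d
def atz(p,uv,z):
    o,d=ray(p,uv);return o+d*(z-o[2])/d[2]
def proj(p,X):
    E=np.array(p["extrinsics"]);c=E[:3,:3]@np.array(X)+E[:3,3]
    return np.array([p["fx"]*c[0]/c[2]+p["cx"],p["fy"]*c[1]/c[2]+p["cy"]])
def save(p,n,crop=None,s=1):
    im=p["pixels"][:,:,::-1]
    if crop: a,b,c,d=crop; im=im[b:d,a:c]
    cv2.imwrite("pics/"+n,cv2.resize(im,None,fx=s,fy=s,interpolation=cv2.INTER_CUBIC))
Z=dict(stand=0,lever=.076,pointer=.043,mark=.0365,scale=.035,rocker_end=.049,button=0,awl=0,rib=0,mould=0)
E
python3 - <<'E'
from h import *
np.set_printoptions(precision=4,suppress=True)
s=robot.read_state();print(s["t"],s["tool_pos"],s["orientation"],s["force"],robot.hold_point_z)
for c in("top","side"):
    p=cams.read_camera(c);save(p,c+"0.png",s=1.5);print(c,p["fx"],ray(p,(256,192)))
    for n,z in Z.items():
        for r in cams.pinpoint(p,n)[:2]: print(n,round(r["score"],2),np.array(r["xy"]),atz(p,r["xy"],z)[:2])
print(robot.read_state()["t"])
E
```

```text
0.0 [0.1929 0.5675 0.2176] [-0.5126 -3.099   0.0028] [ 0.3028  0.7549 -0.5726] 0.0188
top 371.80052019848404 (array([0.4711, 0.0888, 1.0004]), array([ 0.1518,  0.0033, -0.9885]))
stand 0.51 [352.1 233.2] [ 0.5086 -0.1631]
lever 0.56 [257.9 245.6] [0.4798 0.0895]
lever 0.55 [314.6 226.9] [ 0.523  -0.0518]
pointer 0.92 [321.1 230. ] [ 0.5166 -0.0732]
pointer 0.48 [324.4 199.9] [ 0.5942 -0.0853]
mark 0.86 [323.7 200.7] [ 0.593  -0.0845]
rocker_end 0.61 [256.  245.8] [0.4796 0.0943]
button 0.57 [255.2 245.3] [0.4814 0.0967]
button 0.36 [349.9 231.2] [ 0.5141 -0.1575]
rib 0.66 [352.5 181.2] [ 0.6499 -0.1725]
mould 0.84 [173.8 202.3] [0.6005 0.3151]
side 349.1065281260527 (array([ 0.5615, -0.6217,  0.7006]), array([ 0.0818,  0.722 , -0.6871]))
stand 0.95 [230.4 218.4] [0.5655 0.0174]
lever 0.76 [214.  222.5] [ 0.5256 -0.0615]
pointer 0.98 [212.3 234.2] [ 0.519  -0.0694]
mark 0.72 [244.3 243.6] [ 0.5944 -0.1   ]
rocker_end 0.52 [197.  190.7] [0.4796 0.0824]
button 0.53 [207.7 274.5] [ 0.5043 -0.1537]
awl 0.94 [227.6 327.1] [ 0.5451 -0.2843]
rib 0.78 [269.1 276.6] [ 0.6461 -0.1726]
rib 0.4 [213.8 220.1] [0.5208 0.0153]
mould 0.8 [237.2 151. ] [0.6027 0.318 ]
1.1
```

View pics/top0.png

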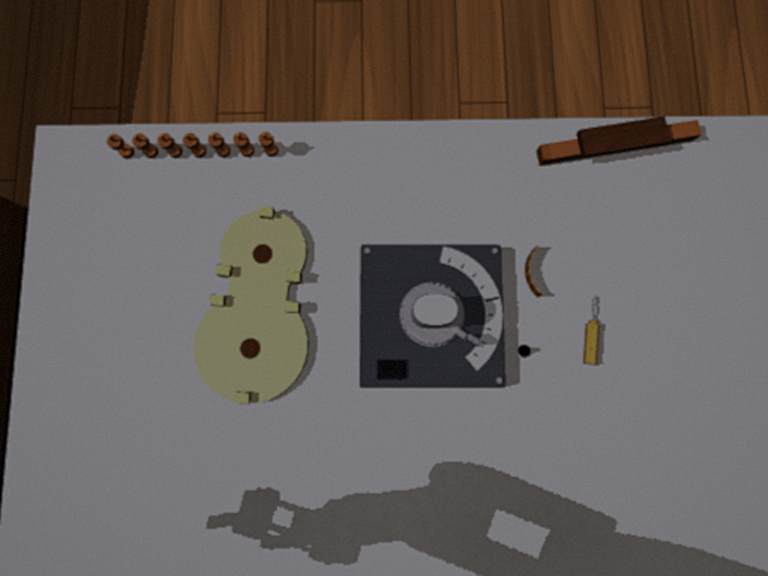

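View pics/side0.png

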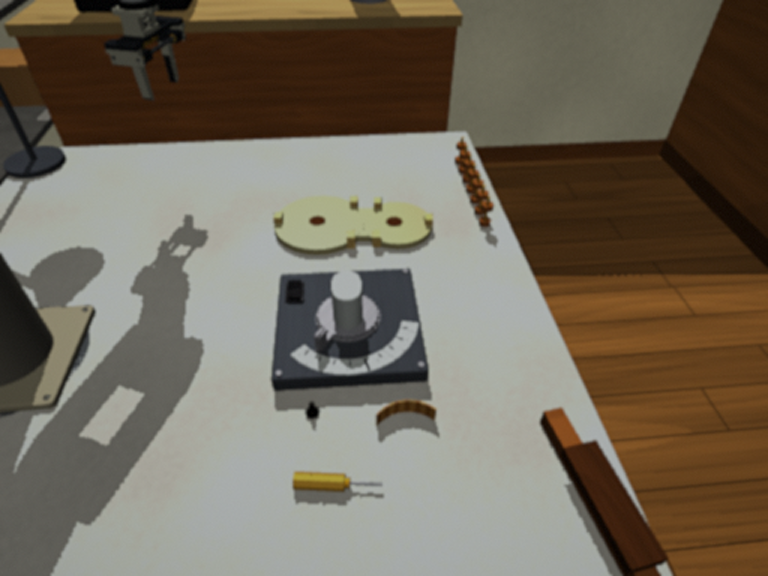

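The top view shows the stand spanning about (360..505, 245..387) in the 1.5x picture, nearly axis-aligned. The pointer is near (482,345), the long mark near (491,299), and the rocker near (392,370). The button and rib lie to the right of the stand. Next I'll fit the stand and unwrap the scale.

```bash
cat >> h.py <<'E'
def fit_stand(p):
    m=cams.silhouettes(p,"stand")[0]["mask"]
    return m
E
python3 - <<'E'
from h import *
from scipy.optimize import minimize
np.set_printoptions(precision=4,suppress=True)
p=cams.read_camera("top");g=cv2.cvtColor(p["pixels"],cv2.COLOR_RGB2GRAY).astype(np.uint8)
H=[] # rectify plane z=.035: 0.5mm/px, u = -y, v=-x
w=np.array([[.40,.2],[.75,.2],[.75,-.15],[.40,-.15]])
src=np.float32([proj(p,[*a,.035]) for a in w]);dst=np.float32([[(.2-a[1])*2000,(.75-a[0])*2000] for a in w])
rect=cv2.warpPerspective(p["pixels"],cv2.getPerspectiveTransform(src,dst),(700,700),flags=cv2.INTER_CUBIC)
for c in("stand",):
    for r in cams.silhouettes(p,c)[:3]: print(r["score"],r["mask"].sum(),r["xy"])
gr=cv2.cvtColor(rect,cv2.COLOR_RGB2GRAY)
b=(gr<110).astype(np.uint8);b=cv2.morphologyEx(b,cv2.MORPH_CLOSE,np.ones((5,5)))
n,l,st,ce=cv2.connectedComponentsWithStats(b);i=1+st[1:,4].argmax()
cn=max(cv2.findContours((l==i).astype(np.uint8),0,2)[0],key=cv2.contourArea)
print(st[i]);R=cv2.minAreaRect(cn);print(R,"centre",.75-R[0][1]/2000,.2-R[0][0]/2000)
cv2.drawContours(rect,[cv2.boxPoints(R).astype(int)],0,(255,0,0),1)
cv2.imwrite("pics/rect.png",cv2.resize(rect[:,:,::-1],(600,600)))
E
```

```text
0.67 7751 [282.1, 212.5]
0.64 7223 [172.4, 212.0]
[   123     99    577    514 244987]
((413.0974426269531, 356.1048889160156), (576.8468017578125, 506.0217590332031), 0.9469513893127441) centre 0.5719475555419922 -0.006548721313476558
```

View pics/rect.png

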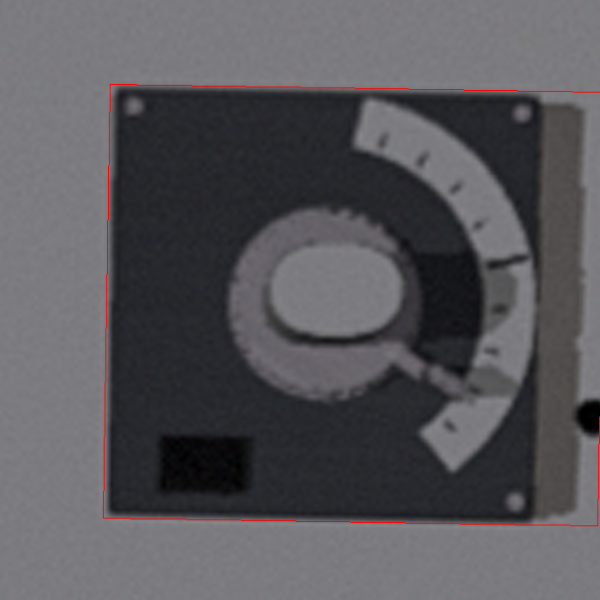

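The rectified view gives the stand centre near (0.572, 0.011) with a yaw of about -0.02. From the ring's axis, the long mark sits about +0.236 rad from world -y and the pointer about -0.58 rad. I'll push with the closed fingers' narrow face, which is already nearly square to the lever's arc. First move: go above the pre-contact point at height.

>>> step_arm(deltas=[{"offset": [-3,-2.9,0],"roll": 0},{"offset": [-4.5,-4.35,0],"roll": 0},{"offset": [-4.5,-4.35,0],"roll": 0},{"offset": [-4.5,-4.35,0],"roll": 0},{"offset": [-4.5,-4.35,0],"roll": 0},{"offset": [-4.5,-4.35,0],"roll": 0},{"offset": [-4.5,-4.35,0],"roll": 0},{"offset": [-4.5,-4.35,0],"roll": 0},{"offset": [-4.5,-4.35,0],"roll": 0},{"offset": [-4.5,-4.35,0],"roll": 0},{"offset": [-4,-3.85,0],"roll": 0.12},{"offset": [-1.6,-1.6,0],"roll": 0.13}], fingers=0, grip_force=10)

```text
t: 2.7
tool_pos: [0.503, -0.043, 0.2186]
orientation: [0.905, 3.008, -0.001]
force: [0.2, 0.5, 0.5]
opening: 0.0002
```

```bash
cat >> h.py <<'E'
from scipy.spatial.transform import Rotation as Ro
AX=np.array([.5722,.0109])
def goto(x,y,z,a=None):
    "tool-frame offset in cm (and roll) from the measured pose"
    s=robot.read_state();M=Ro.from_rotvec(s["orientation"]).as_matrix()
    ax=np.arctan2(-M[1,0],-M[0,0])
    print("t",round(s["t"],2),"tcp",np.round(s["tool_pos"],4),"ax",round(ax,3),"F",np.round(s["force"],1),"open",s["opening"])
    print("offset cm",np.round(M.T@(np.array([x,y,z])-s["tool_pos"])*100,2),"roll",None if a is None else round(ax-a,3))
def fing(a,gap=0.,r=.08):
    return AX+r*np.array([np.sin(a),-np.cos(a)])-(.0125+gap)*np.array([np.cos(a),np.sin(a)])
E
python3 - <<'E'
from h import *
np.set_printoptions(precision=4,suppress=True)
goto(*fing(-.587,.015),.1,-.587)
E
```

```text
t 2.7 tcp [ 0.503  -0.043   0.2186] ax -0.585 F [0.2 0.5 0.5] open 0.00019037479235990728
offset cm [-0.02  0.32 11.86] roll 0.002
```

>>> step_arm(deltas=[{"offset": [0,0.3,2],"roll": 0},{"offset": [0,0,3],"roll": 0},{"offset": [0,0,3],"roll": 0},{"offset": [0,0,3],"roll": 0},{"offset": [0,0,2],"roll": 0},{"offset": [0,0,1.5],"roll": 0},{"offset": [0,0,1],"roll": 0},{"offset": [0,0,0.8],"roll": 0},{"offset": [0,0,0],"roll": 0}])

```text
t: 3.82
tool_pos: [0.5037, -0.0375, 0.0554]
orientation: [-0.895, -3.011, 0.0]
force: [-0.3, -0.0, 0.6]
opening: 0.0004
```

```bash
python3 - <<'E'
from h import *
np.set_printoptions(precision=4,suppress=True)
for c in("top","side"):
    p=cams.read_camera(c);save(p,c+"1.png",(190,130,360,280) if c=="top" else (160,150,310,280),4)
    for n in("lever","pointer","mark"):
        for r in cams.pinpoint(p,n)[:1]:
            w=atz(p,r["xy"],Z[n])[:2];d=w-AX;print(c,n,round(r["score"],2),w,"ang",np.arctan2(d[0],-d[1]),np.hypot(*d))
E
cd pics; python3 -c "
import cv2,numpy as np
a=cv2.imread('top1.png');b=cv2.imread('side1.png')
h=400;f=lambda i:cv2.resize(i,(399,350));cv2.imwrite('both1.png',np.hstack([f(a),f(b)]))"
```

```text
top pointer 0.6 [ 0.5872 -0.079 ] ang 0.16581611147666284 0.09112709860422852
top mark 0.97 [ 0.5918 -0.0771] ang 0.21869736347024457 0.09019520891220614
side lever 0.75 [ 0.5147 -0.0557] ang -0.7118978737531254 0.08800087618980167
side pointer 0.84 [ 0.5234 -0.0686] ang -0.5508102000488744 0.0932420081057313
side mark 0.93 [ 0.5903 -0.0834] ang 0.18991365725990147 0.09603888876002908
```

View pics/both1.png

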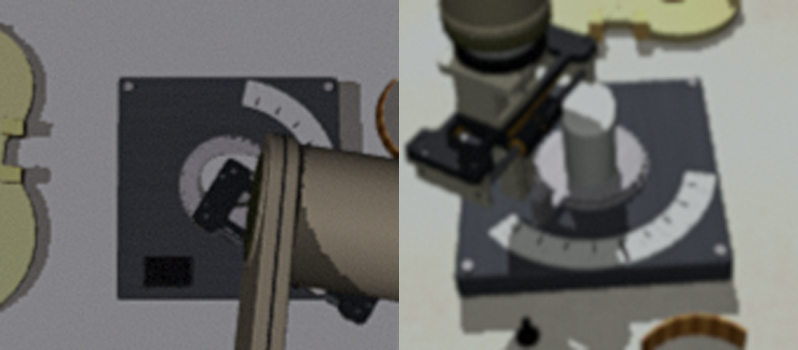

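The left crop shows the arm hiding the lever from the top camera. In the side crop the finger stands just behind the lever (about 540,210), and the long mark shows near (622,258). Now close the gap and push along the arc, deliberately stopping short.

>>> step_arm(deltas=[{"offset": [-0.6,0,0],"roll": 0},{"offset": [-0.7,-0.1,0],"roll": 0},{"offset": [-0.45,-0.05,0],"roll": 0},{"offset": [-0.4,-0.06,0],"roll": -0.05},{"offset": [-0.48,-0.06,0],"roll": -0.06},{"offset": [-0.48,-0.06,0],"roll": -0.06},{"offset": [-0.48,-0.06,0],"roll": -0.06},{"offset": [-0.48,-0.06,0],"roll": -0.06},{"offset": [-0.48,-0.06,0],"roll": -0.06},{"offset": [-0.48,-0.06,0],"roll": -0.06},{"offset": [-0.48,-0.06,0],"roll": -0.06},{"offset": [0,0,0],"roll": 0}])

```text
t: 5.72
tool_pos: [0.5509, -0.0667, 0.0554]
orientation: [-0.17, -3.137, 0.0]
force: [0.6, 0.5, -0.5]
opening: 0.0002
```

```bash
cat >> h.py <<'E'
def look():
  for c in("top","side"):
    p=cams.read_camera(c)
    for n in("lever","pointer","mark"):
        for r in cams.pinpoint(p,n)[:1]:
            w=atz(p,r["xy"],Z[n])[:2];d=w-AX;print(c,n,round(r["score"],2),np.round(r["xy"],1),np.round(w,4),"ang",round(np.arctan2(d[0],-d[1]),3),np.hypot(*d).round(4))
  return p
E
python3 - <<'E'
from h import *
p=look();goto(*fing(.0),.055,.0)
s=robot.read_state();d=s["tool_pos"][:2]-AX
print("finger ang",np.arctan2(d[0],-d[1]),np.hypot(*d),"lever if touching",np.arctan2(d[0],-d[1])+np.arcsin(.0125/np.hypot(*d)))
E
```

```text
top lever 0.65 [323.8 209.2] [ 0.5666 -0.0767] ang -0.064 0.0878
side lever 0.55 [228.5 223.7] [ 0.5597 -0.0684] ang -0.156 0.0803
side mark 0.73 [240.5 241.7] [ 0.5857 -0.0934] ang 0.129 0.1052
t 6.12 tcp [ 0.5507 -0.0664  0.0557] ax -0.108 F [-0.9  0.2  0.2] open 0.0009566500602889143
offset cm [-0.93 -0.17  0.07] roll -0.108
finger ang -0.2715569286893423 0.08022196135297693 lever if touching -0.11510173729127093
```

Lever is now near -0.12 rad; push about 0.26 more, then back off and lift for an unobstructed look.

>>> step_arm(deltas=[{"offset": [-0.4,-0.06,0],"roll": -0.05},{"offset": [-0.48,-0.06,0],"roll": -0.06},{"offset": [-0.48,-0.06,0],"roll": -0.06},{"offset": [-0.4,-0.05,0],"roll": -0.05},{"offset": [-0.32,-0.04,0],"roll": -0.04},{"offset": [0,0,0],"roll": 0},{"offset": [0,0,0],"roll": 0}])

```text
t: 7.0
tool_pos: [0.5713, -0.0691, 0.0556]
orientation: [-0.237, 3.133, -0.0]
force: [-0.2, -0.0, 0.4]
opening: 0.0005
```

```bash
python3 - <<'E'
from h import *
p=look();save(p,"side2.png",(190,180,290,270),7);goto(*fing(.236),.055,.236)
s=robot.read_state();d=s["tool_pos"][:2]-AX
print("lever if touching",np.arctan2(d[0],-d[1])+np.arcsin(.0125/np.hypot(*d)),np.hypot(*d))
E
```

```text
top lever 0.86 [322.3 199.4] [ 0.5913 -0.0741] ang 0.221 0.0871
top pointer 0.49 [323.5 201.6] [ 0.5898 -0.0827] ang 0.186 0.0953
side lever 0.64 [238.3 224. ] [ 0.5828 -0.0715] ang 0.128 0.0831
side mark 0.76 [243.2 239.2] [ 0.5928 -0.0864] ang 0.208 0.0995
t 7.4 tcp [ 0.5713 -0.0691  0.0557] ax 0.152 F [-0.9  0.8  0.8] open 0.0008015395296622446
offset cm [-0.72 -0.18  0.07] roll -0.084
lever if touching 0.14610346957928894 0.0800203906864322
```

View pics/side2.png

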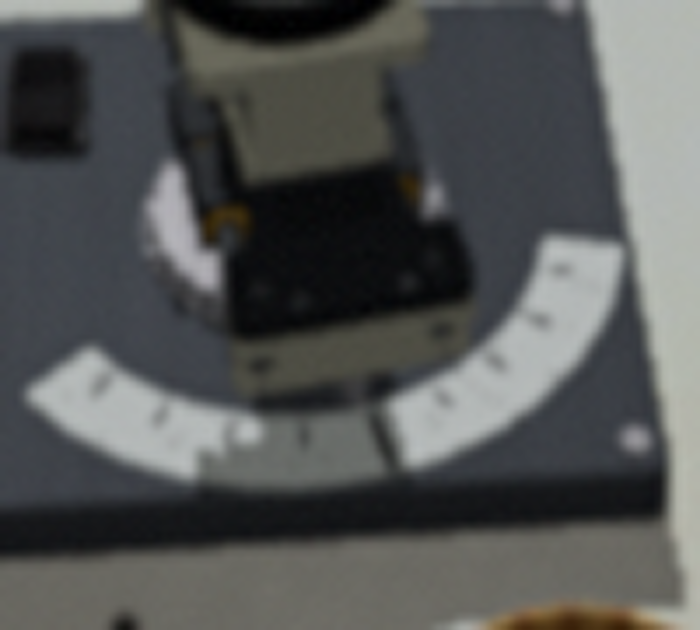

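The crop shows the hand covering the lever, with the long mark at (385,440) and a grey bit of the pointer near (345,390), still short of the mark. I'll back away and lift off for a clear top view.

>>> step_arm(deltas=[{"offset": [1,0,0],"roll": 0},{"offset": [1.5,0,0],"roll": 0},{"offset": [0,0,-3],"roll": 0},{"offset": [0,0,-4.5],"roll": 0},{"offset": [0,0,-4.5],"roll": 0},{"offset": [0,4,0],"roll": 0},{"offset": [0,5,0],"roll": 0},{"offset": [0,5,0],"roll": 0},{"offset": [0,5,0],"roll": 0},{"offset": [0,4,0],"roll": 0},{"offset": [0,2,0],"roll": 0},{"offset": [0,0,0],"roll": 0}])

```text
t: 8.9
tool_pos: [0.5084, 0.1747, 0.1755]
orientation: [0.242, -3.132, 0.0]
force: [0.2, 0.1, -0.0]
opening: 0.0007
```

```bash
cat > rect.py <<'E'
from h import *
import sys
# rectify scale area at z=.037 (0.2 mm/px) top and side
def rc(p,z=.037):
    w=np.array([[.51,.0],[.65,.0],[.65,-.12],[.51,-.12]])
    src=np.float32([proj(p,[*a,z]) for a in w]);dst=np.float32([[-a[1]*3300,(.65-a[0])*3300] for a in w])
    return cv2.warpPerspective(p["pixels"],cv2.getPerspectiveTransform(src,dst),(396,462),flags=cv2.INTER_CUBIC)
look();ims=[rc(cams.read_camera(c)) for c in("top","side")]
cv2.imwrite("pics/"+sys.argv[1],np.hstack(ims)[:,:,::-1])
E
python3 rect.py r3.png
```

```text
top lever 0.66 [320.7 202.5] [ 0.5836 -0.0697] ang 0.14 0.0814
top pointer 0.78 [327.6 201.7] [ 0.5893 -0.0934] ang 0.163 0.1057
side lever 0.65 [268.5 276.3] [ 0.6357 -0.2205] ang 0.268 0.24
side pointer 0.94 [245.3 236. ] [ 0.5983 -0.0823] ang 0.273 0.0968
side mark 0.78 [242.1 240.5] [ 0.5898 -0.0902] ang 0.173 0.1026
```

View pics/r3.png

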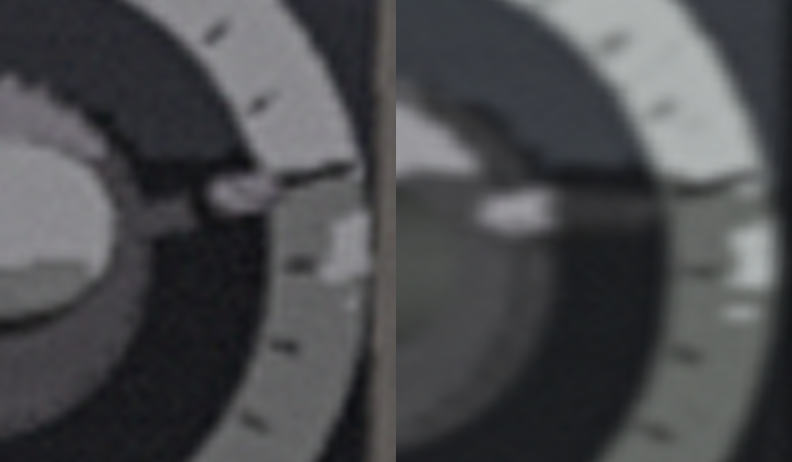

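Top crop: long mark from (278,184) to (352,166), lever top at (242,192). After parallax correction, the lever is about 0.043 rad short in the top view and 0.05 in the side view, so roughly 3.7 mm at the lever. I'll go back and push by that much.

>>> step_arm(deltas=[{"offset": [0,-3,0],"roll": 0},{"offset": [0,-5,0],"roll": 0},{"offset": [0,-5,0],"roll": 0},{"offset": [0,-5,0],"roll": 0},{"offset": [0,-5,0],"roll": 0},{"offset": [-0.4,-2.15,0],"roll": -0.058},{"offset": [0,0,3],"roll": 0},{"offset": [0,0,4],"roll": 0},{"offset": [0,0,3.5],"roll": 0},{"offset": [0,0,1.5],"roll": 0},{"offset": [0,0,0],"roll": 0}])

```text
t: 10.78
tool_pos: [0.5502, -0.0737, 0.0549]
orientation: [0.329, -3.122, -0.001]
force: [0.1, -0.5, -0.2]
opening: 0.0006
```

```bash
python3 - <<'E'
from h import *
goto(.5749,-.0686,.055,.21)
E
```

```text
t 10.78 tcp [ 0.5502 -0.0737  0.0549] ax 0.21 F [ 0.1 -0.5 -0.2] open 0.0005547498567767243
offset cm [-2.53 -0.02 -0.01] roll 0.0
```

>>> step_arm(deltas=[{"offset": [-0.9,0,0],"roll": 0},{"offset": [-0.8,0,0],"roll": 0},{"offset": [-0.4,0,0],"roll": 0},{"offset": [-0.25,0,0],"roll": 0},{"offset": [-0.18,0,0],"roll": 0},{"offset": [0,0,0],"roll": 0},{"offset": [0,0,0],"roll": 0}])

```text
t: 11.65
tool_pos: [0.5756, -0.0685, 0.0556]
orientation: [-0.329, 3.124, 0.0]
force: [0.5, -0.5, -0.1]
opening: 0.0004
```

```bash
python3 - <<'E'
from h import *
goto(.5749,-.0686,.055,.21)
E
```

```text
t 11.65 tcp [ 0.5756 -0.0685  0.0556] ax 0.21 F [ 0.5 -0.5 -0.1] open 0.00042649982131674627
offset cm [0.07 0.   0.06] roll 0.0
```

>>> step_arm(deltas=[{"offset": [1,0,0],"roll": 0},{"offset": [1.5,0,0],"roll": 0},{"offset": [0,0,-3],"roll": 0},{"offset": [0,0,-4.5],"roll": 0},{"offset": [0,0,-4.5],"roll": 0},{"offset": [0,4,0],"roll": 0},{"offset": [0,5,0],"roll": 0},{"offset": [0,5,0],"roll": 0},{"offset": [0,5,0],"roll": 0},{"offset": [0,4,0],"roll": 0},{"offset": [0,2,0],"roll": 0},{"offset": [0,0,0],"roll": 0}])

```text
t: 13.15
tool_pos: [0.4981, 0.1717, 0.1755]
orientation: [0.333, -3.124, -0.0]
force: [0.2, 0.6, -0.2]
opening: 0.0005
```

```bash
python3 rect.py r4.png; python3 - <<'E'
from h import *
p=cams.read_camera("top")
for n in("rocker","rocker_end"):
    for f in(cams.pinpoint,cams.boxes_of):
        try:
            for r in f(p,n)[:2]: print(n,f.__name__,r["score"],r["xy"],atz(p,r["xy"],.047))
        except Exception as e: print(n,e)
E
```

```text
top lever 0.63 [320.7 202.1] [ 0.5846 -0.0697] ang 0.152 0.0816
top pointer 0.69 [353.3 182.9] [ 0.6377 -0.1631] ang 0.36 0.186
top mark 0.82 [323.2 200.5] [ 0.5935 -0.0832] ang 0.223 0.0965
side lever 0.62 [238.6 223.6] [ 0.5836 -0.0703] ang 0.139 0.082
side pointer 0.62 [247.3 237. ] [ 0.6028 -0.0858] ang 0.306 0.1015
side mark 0.59 [242.7 239.8] [ 0.5914 -0.0882] ang 0.192 0.1009
rocker it knows: awl, button, lever, mark, mould, pointer, rib, rocker_end, scale, stand
rocker call 0.6 [259.0, 247.4] [0.47551538 0.08681086 0.047     ]
rocker_end call 0.64 [256.1, 245.1] [0.48140323 0.09405367 0.047     ]
```

View pics/r4.png

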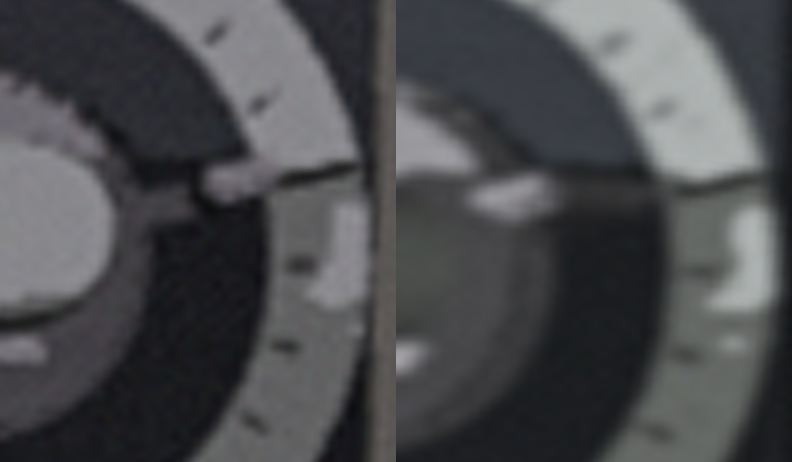

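The crops show the lever top at (236,183) in line with the long mark from the top. In the side view the arm and pointer run from (550,195) to the mark's inner end at (670,188). After parallax correction, lever minus mark is about -0.005 rad in the top view and -0.002 in the side view, so the pointer stands on the mark. For the rocker, I'll move over the raised end and turn so the narrow finger dimension lies along its length.

>>> step_arm(deltas=[{"offset": [1,-2,0],"roll": -0.08},{"offset": [0.8,-1.8,0],"roll": -0.14},{"offset": [0.8,-1.5,0],"roll": -0.16},{"offset": [0,0,0],"roll": -0.16},{"offset": [0,0,0],"roll": -0.16},{"offset": [0,0,0],"roll": -0.16},{"offset": [0,0,0],"roll": -0.16},{"offset": [0,0,0],"roll": -0.16},{"offset": [0,0,0],"roll": -0.16},{"offset": [0,0,0],"roll": 0}])

```text
t: 15.1
tool_pos: [0.4682, 0.1876, 0.1703]
orientation: [2.053, -2.324, 0.13]
force: [0.2, 0.2, 0.7]
opening: 0.0005
```

```bash
python3 - <<'E'
from h import *
goto(.479,.0998,.065,1.55);print(robot.read_state()["q"])
E
```

```text
t 15.1 tcp [0.4682 0.1876 0.1703] ax 1.445 F [0.2 0.2 0.7] open 0.0005271622212251079
offset cm [ 7.67 -1.75 11.29] roll -0.105
[ 0.34792562 -0.09050176  1.80362018 -0.09229537  1.43339594 -2.65698638]
```

Joint 6 reached its range end, so I'll turn the other way round to the equivalent orientation.

>>> step_arm(deltas=[{"offset": [0,0,0],"roll": 0.1},{"offset": [0,0,0],"roll": 0.16},{"offset": [0,0,0],"roll": 0.18},{"offset": [0,0,0],"roll": 0.18},{"offset": [0,0,0],"roll": 0.18},{"offset": [0,0,0],"roll": 0.18},{"offset": [0,0,0],"roll": 0.18},{"offset": [0,0,0],"roll": 0.18},{"offset": [0,0,0],"roll": 0.18},{"offset": [0,0,0],"roll": 0.18},{"offset": [0,0,0],"roll": 0.18},{"offset": [0,0,0],"roll": 0.18}])

```text
t: 16.6
tool_pos: [0.4697, 0.1843, 0.1708]
orientation: [0.95, 2.937, -0.116]
force: [0.5, -0.5, -0.2]
opening: 0.0005
```

>>> step_arm(deltas=[{"offset": [0,0,0],"roll": 0.18},{"offset": [0,0,0],"roll": 0.18},{"offset": [0,0,0],"roll": 0.18},{"offset": [0,0,0],"roll": 0.18},{"offset": [0,0,0],"roll": 0.18},{"offset": [0,0,0],"roll": 0.1},{"offset": [0,0,0],"roll": 0}])

```text
t: 17.48
tool_pos: [0.4696, 0.1845, 0.1708]
orientation: [2.214, 2.11, -0.062]
force: [0.3, -0.8, -0.5]
opening: 0.0008
```

```bash
python3 - <<'E'
from h import *
goto(.479,.0998,.060,-1.592);print(robot.read_state()["q"],robot.read_state()["orientation"])
E
```

```text
t 17.48 tcp [0.4696 0.1845 0.1708] ax -1.62 F [ 0.3 -0.8 -0.5] open 0.0007695103371101015
offset cm [-7.43  0.98 11.8 ] roll -0.028
[ 0.34120074 -0.09109313  1.80329995 -0.09241534  1.43346317  0.40226711] [ 2.21441677  2.11013395 -0.06201214]
```

>>> step_arm(deltas=[{"offset": [-2,0.3,1],"roll": 0},{"offset": [-2.5,0.3,2],"roll": 0},{"offset": [-2,0.3,2],"roll": 0},{"offset": [-0.9,0.1,2.5],"roll": 0},{"offset": [0,0,2],"roll": 0},{"offset": [0,0,1.5],"roll": 0},{"offset": [0,0,0],"roll": 0}])

```text
t: 18.35
tool_pos: [0.4778, 0.1011, 0.0667]
orientation: [2.214, 2.113, -0.065]
force: [-0.2, -0.8, -0.6]
opening: 0.0005
```

```bash
python3 - <<'E'
from h import *
goto(.479,.0998,.055,-1.592)
print(Ro.from_rotvec(robot.read_state()["orientation"]).as_matrix()[:,2])
p=cams.read_camera("side");q=cams.read_camera("top")
a=cv2.resize(p["pixels"][150:240,160:270],(440,360),interpolation=2);b=cv2.resize(q["pixels"][210:270,220:293],(360,300),interpolation=2)
im=np.zeros((360,800,3),np.uint8);im[:,:440]=a;im[:300,440:]=b;cv2.imwrite("pics/r5.png",im[:,:,::-1])
print(proj(p,[.479,.0969,.049]),proj(q,[.479,.0969,.049]))
E
```

```text
t 18.35 tcp [0.4778 0.1011 0.0667] ax -1.619 F [-0.2 -0.8 -0.6] open 0.00047093049528917295
offset cm [-0.02  0.09  1.18] roll -0.027
[ 0.02498804 -0.08781473 -0.99582336]
[196.88115493 187.13147337] [254.98534157 246.0746165 ]
```

View pics/r5.png

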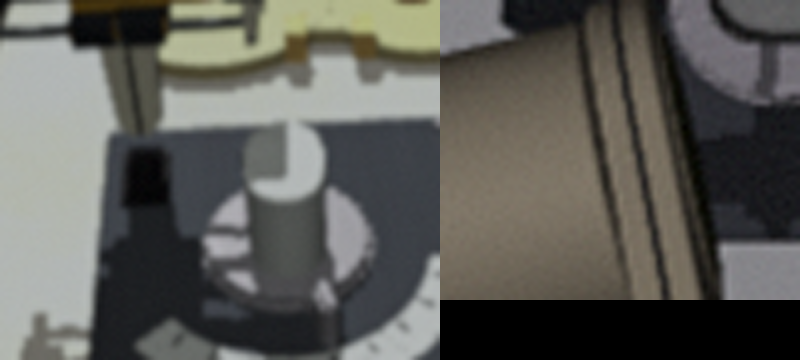

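The side crop shows the fingertip at about (140,135), directly behind and above the rocker's raised end (146,152). Press down in small steps, reading the force.

>>> step_arm(deltas=[{"offset": [0,0.1,0.7],"roll": 0},{"offset": [0,0,0.5],"roll": 0},{"offset": [0,0,0.3],"roll": 0},{"offset": [0,0,0.25],"roll": 0},{"offset": [0,0,0.2],"roll": 0},{"offset": [0,0,0.15],"roll": 0},{"offset": [0,0,0],"roll": 0}])

```text
t: 19.32
tool_pos: [0.4806, 0.0997, 0.0472]
orientation: [2.213, 2.111, -0.061]
force: [0.0, 1.3, 2.5]
opening: 0.0002
```

```bash
python3 - <<'E'
from h import *
goto(.479,.0998,.043,-1.592)
E
```

```text
t 19.32 tcp [0.4806 0.0997 0.0472] ax -1.619 F [0.  1.3 2.5] open 0.00017289439677328685
offset cm [ 0.04 -0.17  0.41] roll -0.027
```

Contact at 2.5 N; continue down in small steps.

>>> step_arm(deltas=[{"offset": [0,0,0.12],"roll": 0},{"offset": [0,0,0.12],"roll": 0},{"offset": [0,0,0.08],"roll": 0},{"offset": [0,0,0],"roll": 0}])

```text
t: 19.82
tool_pos: [0.4806, 0.0995, 0.0439]
orientation: [2.213, 2.111, -0.061]
force: [0.2, 3.5, 4.2]
opening: 0.0004
```

>>> step_arm(deltas=[{"offset": [0,0,0.06],"roll": 0},{"offset": [0,0,0],"roll": 0}])

```text
t: 20.08
tool_pos: [0.4807, 0.0995, 0.0438]
orientation: [2.213, 2.111, -0.061]
force: [-3.5, 4.3, 9.2]
opening: 0.0004
```

>>> step_arm(deltas=[{"offset": [0,0,0.05],"roll": 0},{"offset": [0,0,0],"roll": 0}])

```text
t: 20.32
tool_pos: [0.4807, 0.0995, 0.0437]
orientation: [2.213, 2.111, -0.061]
force: [-4.5, 4.3, 13.2]
opening: 0.0005
```

Height has stopped at 43.8 mm while force climbs: that's the stop. One slight extra press, then lift straight up, clear, and check.

>>> step_arm(deltas=[{"offset": [0,0,0.06],"roll": 0},{"offset": [0,0,0],"roll": 0}])

```text
t: 20.58
tool_pos: [0.4808, 0.0995, 0.0436]
orientation: [2.213, 2.111, -0.061]
force: [-8.6, 4.7, 18.2]
opening: 0.0003
```

>>> step_arm(deltas=[{"offset": [0,0,-0.5],"roll": 0},{"offset": [0,0,-2],"roll": 0},{"offset": [0,0,-4],"roll": 0},{"offset": [0,0,-4.5],"roll": 0},{"offset": [4,0,-2],"roll": 0},{"offset": [5,0,0],"roll": 0},{"offset": [5,0,0],"roll": 0},{"offset": [5,0,0],"roll": 0},{"offset": [4,0,0],"roll": 0},{"offset": [2,0,0],"roll": 0},{"offset": [0,0,0],"roll": 0}])

```text
t: 21.95
tool_pos: [0.4883, 0.3596, 0.1487]
orientation: [2.211, 2.113, -0.066]
force: [0.1, 0.3, -0.2]
opening: 0.0004
```

```bash
python3 rect.py r6.png; python3 - <<'E'
from h import *
p=cams.read_camera("side");q=cams.read_camera("top")
a=cv2.resize(p["pixels"][150:250,160:290],(520,400),interpolation=2);b=cv2.resize(q["pixels"][160:290,230:380],(462,400),interpolation=2)
r=cv2.imread("pics/r6.png")[:,:,::-1]
im=np.zeros((600,800,3),np.uint8)
im[:300,:390]=cv2.resize(a,(390,300));im[:300,400:746]=cv2.resize(b,(346,300));im[300:,:515]=cv2.resize(r,(515,300))
cv2.imwrite("pics/r7.png",im[:,:,::-1])
goto(.5,.3,.2)
E
```

```text
top lever 0.92 [319.2 199.4] [ 0.5914 -0.0663] ang 0.244 0.0795
top pointer 0.63 [325.6 197.2] [ 0.6012 -0.0887] ang 0.283 0.1038
top mark 0.86 [322.5 204.8] [ 0.5822 -0.0809] ang 0.109 0.0923
side lever 0.9 [238.2 223.6] [ 0.5826 -0.0702] ang 0.128 0.0818
side pointer 0.94 [245.2 234.9] [ 0.5983 -0.0789] ang 0.283 0.0935
side mark 0.74 [243.9 240.4] [ 0.5942 -0.0902] ang 0.214 0.1035
t 22.55 tcp [0.4891 0.3591 0.1502] ax -1.62 F [ 0.   0.1 -0.1] open 0.00032522996443589265
offset cm [-6.26  1.52 -4.41] roll None
```

View pics/r7.png

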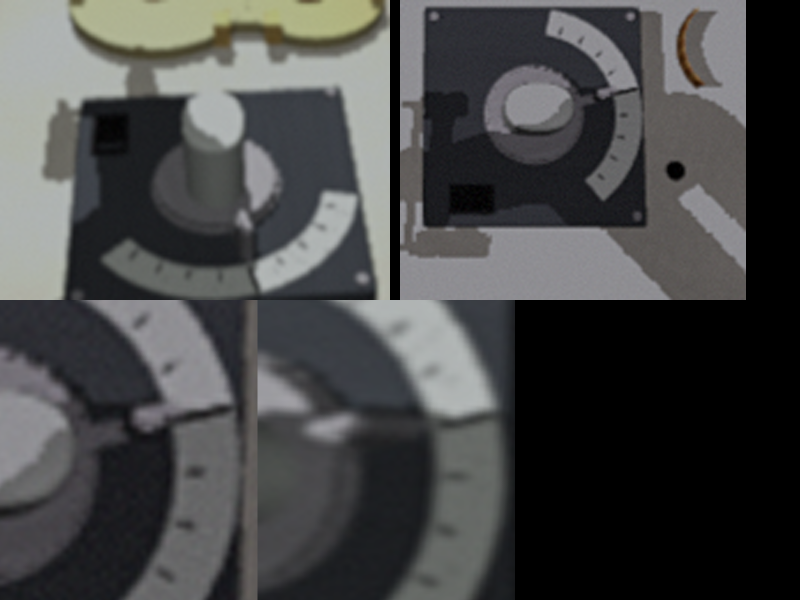

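View pics/r6.png

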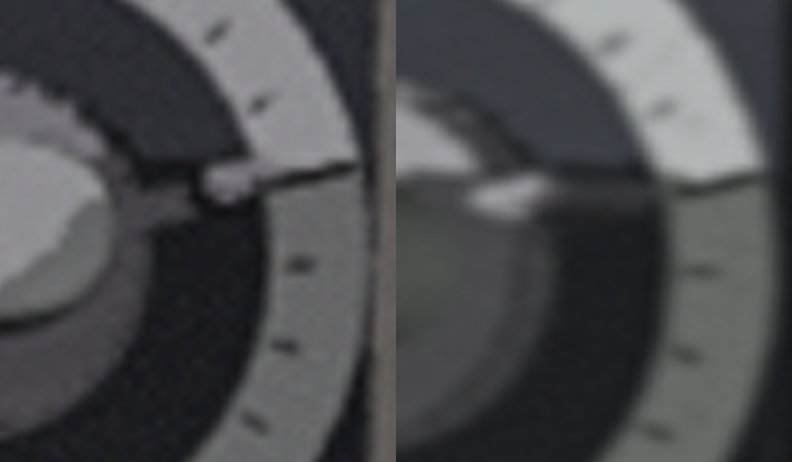

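The final crops show the lever still lined up with the long mark. The lever measures about 0.225–0.23 rad and the mark 0.229. The spacing of the short marks confirms the mark position. The button and rib are where they were and the hand is clear, so I'm handing in.

```bash
python3 -c "
from plant import robot
print(robot.close_job(),robot.read_state()['t'])"
```

```text
the job is handed in; nothing more can be done
the job is handed in; nothing more can be done
```

The bending iron is set and the job is handed in at about 22.6 s of the 51 s allowed. The ring's pointer stands on the long mark, and the rocker was pressed over only after that.

- **Ring:** I pushed the lever with the closed fingers' flat side in three strokes, without pinching it. The last check put the lever at about 0.225–0.23 rad and the mark at 0.229 rad in the top view. In the side view they agreed to about 0.002 rad before the rocker press, and the lever showed no movement afterwards.
- **Rocker:** I pressed the raised end until the fingertip stopped at 43.6 mm height and the force rose to 18 N, which fits the hard stop. The pictures are too coarse to show the rocker's tilt, so "fully over" rests on that height and force.
- **Other things on the bench:** The button and rib showed no visible shift in the last picture. I kept the hand well clear of the mould and awl but did not re-measure either one at the end. The hand finished clear, reading about zero force.

**What went wrong or disagreed:**
- Joint 6 ran to its range end (-2.657 against a limit of -2.66) during one free-air turn. I turned back the other way, and it left the tool tilted about 5 degrees for the rocker press.
- The trained networks' pointer and mark points scattered by up to 0.15 rad. I relied on the flattened camera images instead.

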